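# Withdraw the transport-lock key from a guarded spindle stage

### The job

Take the transport-lock key with the red handle out of its spindle stage: its steel crossbar sits crosswise under the yellow guard, so turn the key until the crossbar lines up with the slot and draw it straight up through the slot. Then stand the key upright on its crossbar in the black tray and let go. Leave the key with the green handle where it is.

Things in the scene. Friction and masses are not known exactly. Their poses are not given: they have to be found in the camera images.
- red_key_handle (a point): Centre of the red paddle handle, 44 (x) x 14 (y) x 34 mm high, of a 0.2 kg loose key; 65 mm above the key's underside. Below it a 12 mm round stem goes down through the slot to a steel crossbar 72 (x) x 24 (y) x 10 mm high at the very bottom, parallel to the paddle; z up. At the start the bar rests under the guard, 45 to 90 degrees off the slot, either way, stem within 6 mm of its centre.
- stage_red_slot (a point): Centre of the slot in the fixed yellow guard plate over the red key, at the plate's top face, 75 mm above the table. Slot 100 (x) x 44 mm (y), closed all round; z up. Plate 150 (x) x 110 (y) x 5 mm thick on four corner posts, 28 mm of free height beneath it, above the steel disc the key stands on. Cream base 180 x 140 x 30 mm. An identical stage holds the green key.
- tray_in (a point): Centre of the inner floor of the black open tray, fixed to the table; floor 5 mm above the table. The tray measures 160 (x) x 120 (y) mm outside, walls 5 mm thick, rim 20 mm above the table; x along its long side, z up.
- green_key_handle (a point): Centre of the green handle of a second key, same shape and size as the red one, under the guard of the other stage. It stays where it is.
Things that resemble listed ones, but are neither listed nor needed, are in the scene too. What is shaped like the part that bears red_key_handle but purple is not meant. Leave any orange look-alike of the part that bears tray_in alone.

How it is judged:
By the outcome, as a careful person would: the job done as asked, in the order asked, and still so for the second after the job is handed in, with the robot touching nothing.
It also fails if it takes over 45 s, if anything falls off the work surface, if the arm or the gripper's body presses on something with over 40 N, if the wrist force passes 120 N, or if a joint passes its speed limit or range.

### The arm

A 6-joint arm with a two-finger parallel gripper is mounted at the origin on the work surface. World frame = base frame: x ahead of the robot, y to its left, z up, the work surface at z = 0. Lengths are in m, angles in rad, forces in N, time in s.
With the tool pointing down it reaches from about 0.35 to 0.975 m from the base axis. Payload 4.9 kg.
Tool frame: the origin (TCP) lies between the finger pads; the fingertips stand 17 mm ahead of it and the grasp point (between the pads) lies 2 mm behind it; z points along the fingers, y is the direction in which the jaws open and shut (so a half turn about z gives the same grasp; the last joint's range is limited). The gripper opens to 85 mm and grips with 20 to 120 N. Pads are 22 mm wide; open, the fingers measure 114 mm over their backs; the gripper's body (76 mm by 85 mm) begins 54 mm behind the grasp point. The pads swing forward as they close: fully open they stand 13 mm farther back than shut.
Start: joints at [-1.363, 0.053, 1.613, -0, 1.476, -0.119], TCP at [0.201, -0.592, 0.248] pointing down, gripper open.
Joint ranges: [-3.01, 3.01], [-1.01, 2.22], [0.06, 2.58], [-1.02, 4.17], [0.09, 2.62], [-3.14, 3.14]. Speed limits (rad/s): [2.57, 2.57, 3.14, 3.14, 3.14, 3.14].

### API

Orientations are given as a unit quaternion [w, x, y, z].
In Python, from plant import state, grab_frame, camera_model, job_done, find_in, silhouettes, landmark_of gives the robot as it stands.
- The arm moves only by the shell command python3 -m crank 'ROWS'. ROWS is JSON, a list of rows, each an object with "angular": the turn, a rotation vector about the tool's x, y, z each as a share of 5 degrees, from -1 to 1, a list of three; "delta_pos": the shift along the tool's x, y, z each as a share of 3 cm, from -1 to 1, a list of three; "gripper": the opening, from 0 (shut) to 1 (fully open). In form: [{"angular": [ax, ay, az], "delta_pos": [tx, ty, tz], "gripper": gripper}, ...]. A call has 1 to 12 rows; each row shifts and turns the commanded pose from where the row before left it, along the tool's axes as they then stand; what a row does not reach is not made up. A row lasts 1/8 s, in which the tool goes at most 62.5 mm and 10.7 degrees, less where a joint would pass 70% of its speed; a pose out of reach is approached as far as the arm can. A call with a number of a shift or a turn outside -1 to 1 is refused whole. A call with a gripper value outside its range is refused whole. The fingers move at their own pace and stop on an object; the grip force is fixed at half the most. Time passes only in rows, so rows that do not move let the fingers close. It gives the time, the measured TCP pose, the force and the opening at its end, in the units of the state.
- state(): the state, without advancing time (a new reading comes with each control period).
- grab_frame(name): name is "scene" or "top" or "wrist"; returns the picture (420x560x3 uint8, red, green, blue); there is no depth.
- camera_model(name): a dict with "camera_matrix" (3x3 intrinsics, pixels), "rvec" (rotation vector, rad) and "tvec" (3), from world to camera coordinates, as OpenCV has them; the wrist camera has in their place "mount" (4x4, takes a point from camera to tool coordinates, whose origin is the TCP and whose axes are the flange's). Camera axes: x right, y down, z forward; pixel columns grow to the right and rows downward; lengths in m; the calibration is good to about 2 mm. A picture is of the moment at which its call begins: read the wrist's pose just before it. camera_model takes no time and is no camera call.
- job_done(): hands the job in, once; it reports no verdict.
Trained networks look in the newest picture that a camera, given by its name, has taken for a name from the list of things; names that differ only in an ending like _2 or _b are one class to them, and where a whole thing is asked for, a point or a joint stands for the part that bears it (a point fixed in the world has none). Each returns a list of dicts, best first, with "conf" (0 to 1); they miss things now and then, are a little off and sometimes report something else, mostly with a low value. They report only what shows in the picture. A call takes as long as a camera call. They do not tell look-alikes from the thing itself.
- find_in(camera, target): "bbox" ([left, top, right, bottom] in pixels, round what is visible of it).
- silhouettes(camera, target): "mask" (420x560 bool, what is visible of it) and "bbox" ([left, top, right, bottom] in pixels, round what is visible of it).
- landmark_of(camera, target): "pixel" ([column, row] in pixels: a listed point, or the origin of a listed thing).
The state is a dict: "time": time; "joint_pos": joint angles; "joint_vel": joint speeds; "joint_efforts": joint torques, N m; "tool_pos": TCP position; "tool_rot": TCP orientation; "contact_force": force on the tool from outside, world axes, zero at the start; "ft_torque": the same for the moment, N m; "gripper_width": opening from 0.0 (shut) to 1.0 (fully open).
Only numpy, scipy, OpenCV 4.12 (cv2) and the standard library are available. Lean on these libraries where they do the work, as an engineer would, in place of code of your own. Each camera call takes 0.05 s, during which the arm holds its last target.

## Working session

There is one attempt and no reset: what is moved stays moved. The work goes in short steps, Python scripts to look and compute and a shell command to move; the robot and the scene stay as the last step left them, time stands still between calls to the robot, and variables do not carry over. Pictures are saved under pics/ and viewed, and the job is handed in when it is done.

```bash
ls; mkdir -p pics; python3 - <<'E'
from plant import *
import cv2
for n in ["scene","top","wrist"]:
    f=grab_frame(n); cv2.imwrite(f"pics/{n}0.png",f[:,:,::-1])
    if n!="wrist":
        for t in ["red_key_handle","stage_red_slot","tray_in","green_key_handle"]:
            print(n,t,[(d["pixel"],round(d["conf"],2)) for d in landmark_of(n,t)])
print(state())
for n in ["scene","top","wrist"]: print(camera_model(n))
E
```

```text
pics
scene red_key_handle [([111.1, 213.9], 0.84), ([173.6, 217.7], 0.61)]
scene stage_red_slot [([180.4, 232.1], 0.87)]
scene tray_in [([291.0, 259.4], 0.72), ([451.0, 247.8], 0.67), ([230.3, 201.1], 0.61)]
scene green_key_handle [([448.0, 248.8], 0.68)]
top red_key_handle [([347.0, 180.7], 0.82)]
top stage_red_slot [([341.9, 183.8], 0.83)]
top tray_in [([250.9, 193.7], 0.68)]
top green_key_handle [([125.2, 176.8], 0.7)]
{'time': 0.55, 'joint_pos': array([-1.36297736e+00,  5.27167288e-02,  1.61290833e+00,  9.22510895e-06,
        1.47600811e+00, -1.19004627e-01]), 'joint_vel': array([ 0.00038524, -0.0004737 , -0.00044585,  0.00131445, -0.00160094,
        0.00119268]), 'joint_efforts': array([ 3.80688007e-04, -3.93311763e+01, -3.70138800e+01, -3.90561652e-06,
        9.14545526e-04, -4.18457162e-06]), 'tool_pos': array([ 0.20064276, -0.5918934 ,  0.24828821]), 'tool_rot': array([-2.04426732e-05,  9.86678048e-01,  1.62685062e-01,  3.68797247e-06]), 'contact_force': array([-0.15379886, -0.58983418,  0.19608375]), 'ft_torque': array([ 0.01135189, -0.02564073, -0.04142961]), 'gripper_wi
[... 419 characters left out ...]
.29176733],
       [  0.        ,   0.        ,   1.        ]]), 'rvec': array([ 2.21244764, -2.1450528 ,  0.14390899]), 'tvec': array([-0.0781143 ,  0.46194976,  1.03162717])}
{'camera_matrix': array([[339.62795046,   0.        , 277.41127132],
       [  0.        , 339.62795046, 208.75750635],
       [  0.        ,   0.        ,   1.        ]]), 'mount': array([[-7.03010486e-04, -9.60119915e-01, -2.79587652e-01,
         7.13202442e-02],
       [ 9.99999743e-01, -7.14797189e-04, -5.97998117e-05,
         8.12047630e-04],
       [-1.42433477e-04, -2.79587622e-01,  9.60120170e-01,
        -1.25889340e-01],
       [ 0.00000000e+00,  0.00000000e+00,  0.00000000e+00,
         1.00000000e+00]])}
```

View pics/scene0.png

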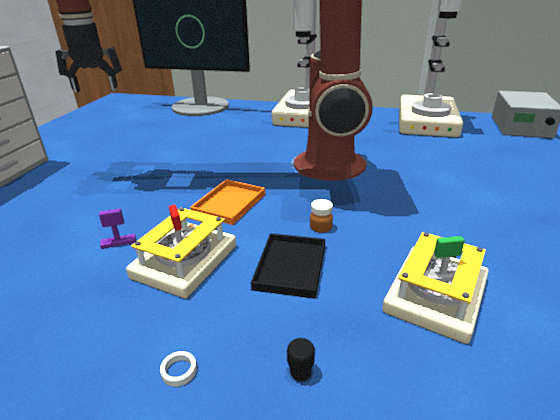

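View pics/top0.png

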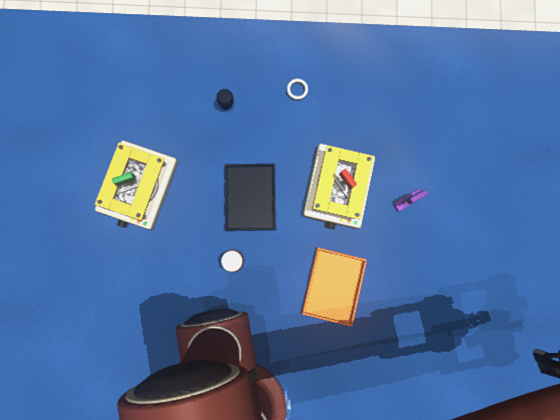

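View pics/wrist0.png

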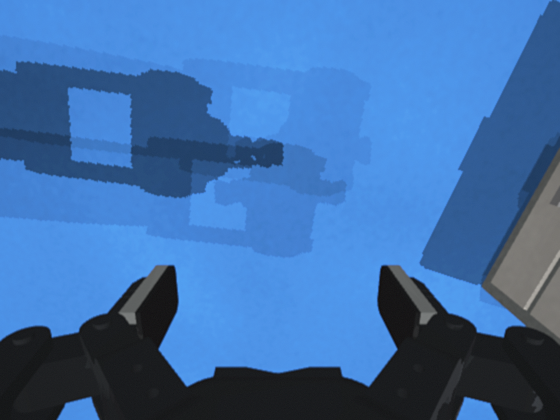

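```bash
cat > h.py <<'E'
import numpy as np, cv2
from scipy.spatial.transform import Rotation as Ro
from plant import *
def cam(n,st=None):
    m=camera_model(n)
    K=m["camera_matrix"]
    if n=="wrist":
        q=st["tool_rot"]; R=Ro.from_quat([q[1],q[2],q[3],q[0]]).as_matrix()
        M=m["mount"]; Rc=R@M[:3,:3]; c=R@M[:3,3]+st["tool_pos"]
        return K,Rc,c
    R=cv2.Rodrigues(m["rvec"])[0]
    return K,R.T,-R.T@m["tvec"]
def proj(C,P):
    K,R,c=C; p=(np.atleast_2d(P)-c)@R@K.T; return p[:,:2]/p[:,2:]
def plane(C,px,z):
    K,R,c=C; px=np.atleast_2d(px).astype(float)
    d=np.c_[px,np.ones(len(px))]@np.linalg.inv(K).T@R.T
    return c+d*((z-c[2])/d[:,2])[:,None]
E
python3 - <<'E'
from h import *
f=cv2.imread("pics/top0.png"); C=cam("top"); hsv=cv2.cvtColor(f,cv2.COLOR_BGR2HSV)
def comp(m,roi):
    x0,y0,x1,y1=roi; M=np.zeros(m.shape,np.uint8); M[y0:y1,x0:x1]=m[y0:y1,x0:x1]
    return M
H,S,V=cv2.split(hsv)
red=comp(((H<6)|(H>174))&(S>150)&(V>80),(325,160,365,200))
yel=comp((H>22)&(H<35)&(S>150)&(V>120),(295,135,385,235))
blk=comp((V<75),(215,155,285,240))
for n,m,z in [("red",red,.124),("yel",yel,.075),("tray",blk,.02)]:
    c=max(cv2.findContours(m.astype(np.uint8),0,1)[0],key=cv2.contourArea)
    w=plane(C,c[:,0,:],z)[:,:2]*1000
    r=cv2.minAreaRect(w.astype(np.float32)); print(n,r); 
    b=cv2.boxPoints(r); e=max([b[1]-b[0],b[2]-b[1]],key=np.linalg.norm); print("long axis deg",np.degrees(np.arctan2(e[1],e[0])))
for t,p,z in [("red",(347,180.7),.107),("slot",(341.9,183.8),.075),("tray",(250.9,193.7),.005)]: print(t,plane(C,p,z))
Cs=cam("scene")
for t,p,z in [("red",(173.6,217.7),.107),("slot",(180.4,232.1),.075),("tray",(291,259.4),.005)]: print(t,plane(Cs,p,z))
cv2.imwrite("pics/c.png",cv2.resize(f[130:245,205:395],None,fx=4,fy=4,interpolation=cv2.INTER_CUBIC))
E
```

```text
red ((525.7137451171875, -223.28921508789062), (40.391868591308594, 12.404226303100586), 37.79949951171875)
long axis deg 37.79955
yel ((445.1821594238281, -253.09490966796875), (1.0877847671508789e-05, 4.555532932281494), 1.8246299028396606)
long axis deg -88.17499
tray ((490.99224853515625, -6.999061584472656), (158.4022979736328, 117.12321472167969), 2.33923077583313)
long axis deg 2.3392317
red [[ 0.52203113 -0.22324119  0.107     ]]
slot [[ 0.52009137 -0.21775076  0.075     ]]
tray [[ 0.50009902 -0.0094112   0.005     ]]
red [[ 0.52779895 -0.22548145  0.107     ]]
slot [[ 0.52749672 -0.2166478   0.075     ]]
tray [[ 0.47582215 -0.00955571  0.005     ]]
```

View pics/c.png

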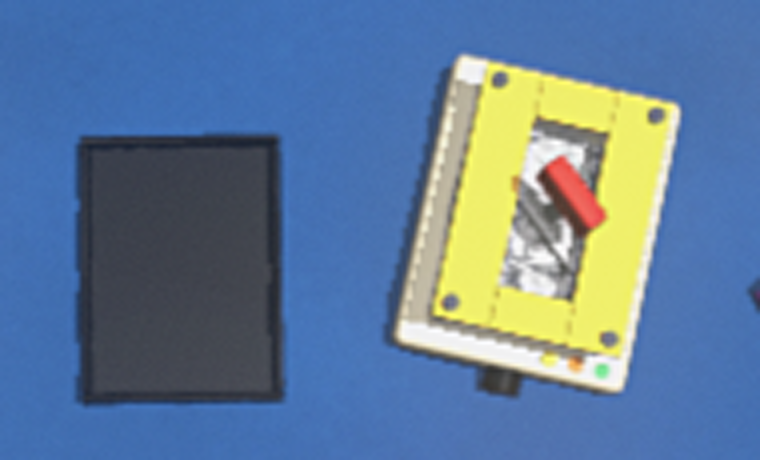

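```bash
python3 - <<'E'
from h import *
f=cv2.imread("pics/top0.png"); C=cam("top"); hsv=cv2.cvtColor(f,cv2.COLOR_BGR2HSV)
print(hsv[155,330],hsv[215,350],hsv[185,365])
H,S,V=cv2.split(hsv)
m=((H>20)&(H<40)&(S>90)&(V>120)).astype(np.uint8); m[:,:290]=0;m[240:]=0
cs=cv2.findContours(m,cv2.RETR_CCOMP,cv2.CHAIN_APPROX_NONE)
for c in cs[0]:
    if cv2.contourArea(c)<150: continue
    w=plane(C,c[:,0,:],.075)[:,:2]*1000
    r=cv2.minAreaRect(w.astype(np.float32)); b=cv2.boxPoints(r); e=max([b[1]-b[0],b[2]-b[1]],key=np.linalg.norm); print(cv2.contourArea(c),r,np.degrees(np.arctan2(e[1],e[0])))
print(cam("top")[2],cam("scene")[2])
E
```

```text
[ 30 142 239] [ 30 142 243] [ 30 147 240]
3008.5 ((524.726806640625, -219.12216186523438), (110.07091522216797, 150.3609161376953), 78.81722259521484) -11.1827755
898.0 ((524.0042724609375, -222.53131103515625), (59.920875549316406, 104.10342407226562), 80.49588775634766) -9.504114
[ 0.35185139 -0.0381916   1.07633454] [1.09571799 0.13312615 0.51180894]
```

```bash
python3 -m crank '[{"angular":[0,0,0],"delta_pos":[0.5,-0.3,0],"gripper":1},{"angular":[0,0,0],"delta_pos":[0.9,-0.52,0],"gripper":1},{"angular":[0,0,0],"delta_pos":[0.95,-0.54,0],"gripper":1},{"angular":[0,0,0],"delta_pos":[0.95,-0.54,0],"gripper":1},{"angular":[0,0,0],"delta_pos":[0.95,-0.54,0],"gripper":1},{"angular":[0,0,0],"delta_pos":[0.95,-0.54,0],"gripper":1},{"angular":[0,0,0],"delta_pos":[0.95,-0.54,0],"gripper":1},{"angular":[0,0,0],"delta_pos":[0.95,-0.54,0],"gripper":1},{"angular":[0,0,0],"delta_pos":[0.95,-0.54,0],"gripper":1},{"angular":[0,0,0],"delta_pos":[0.95,-0.54,0],"gripper":1},{"angular":[0,0,0],"delta_pos":[0.95,-0.54,0],"gripper":1},{"angular":[0,0,0],"delta_pos":[0.95,-0.54,0],"gripper":1}]'
```

```text
time: 2.05
tool_pos: [0.4512, -0.3083, 0.2484]
tool_rot: [-0.0, 0.987, 0.163, 0.0]
contact_force: [-0.1, 0.2, -0.5]
gripper_width: 0.998
```

```bash
python3 -m crank '[{"angular":[0,0,0],"delta_pos":[0.95,-0.54,0],"gripper":1},{"angular":[0,0,0],"delta_pos":[0.95,-0.54,0],"gripper":1},{"angular":[0,0,0],"delta_pos":[0.88,-0.5,0],"gripper":1},{"angular":[0,0,-0.95],"delta_pos":[0.5,-0.36,0],"gripper":1},{"angular":[0,0,-0.95],"delta_pos":[0,0,0],"gripper":1},{"angular":[0,0,-0.95],"delta_pos":[0,0,0],"gripper":1},{"angular":[0,0,-0.95],"delta_pos":[0,0,0],"gripper":1},{"angular":[0,0,0],"delta_pos":[0,0,0],"gripper":1},{"angular":[0,0,0],"delta_pos":[0,0,0],"gripper":1}]'
python3 - <<'E'
from h import *
s=state(); f=grab_frame("wrist"); cv2.imwrite("pics/w1.png",f[:,:,::-1])
C=cam("wrist",s); print(s["tool_pos"],s["joint_pos"])
for t,z in [("red_key_handle",.107),("stage_red_slot",.075)]:
    for d in landmark_of("wrist",t): print(t,d["conf"],d["pixel"],plane(C,d["pixel"],z))
f=f[:,:,::-1].copy();hsv=cv2.cvtColor(f,cv2.COLOR_BGR2HSV);H,S,V=cv2.split(hsv)
red=(((H<6)|(H>174))&(S>150)&(V>60)).astype(np.uint8)
yel=((H>20)&(H<40)&(S>90)&(V>120)).astype(np.uint8)
for n,m,z in [("red",red,.124),("yel",yel,.075)]:
  for c in cv2.findContours(m,cv2.RETR_CCOMP,cv2.CHAIN_APPROX_NONE)[0]:
    if cv2.contourArea(c)<300: continue
    w=plane(C,c[:,0,:],z)[:,:2]*1000
    r=cv2.minAreaRect(w.astype(np.float32)); b=cv2.boxPoints(r); e=max([b[1]-b[0],b[2]-b[1]],key=np.linalg.norm); print(n,cv2.contourArea(c),r,np.degrees(np.arctan2(e[1],e[0])))
# predicted model overlay
def box(x,y,z,a,l,w):
    a=np.radians(a);u=np.array([np.cos(a),np.sin(a),0]);v=np.array([-u[1],u[0],0]);o=np.array([x,y,z])
    return [o+s*u*l/2+t*v*w/2 for s,t in((1,1),(1,-1),(-1,-1),(-1,1))]
for B,col in [(box(.525,-.2235,.124,37.8,.044,.014),(255,0,0)),(box(.5247,-.2191,.075,-11.2,.1,.044),(0,0,255)),(box(.525,-.2235,.052,37.8,.072,.024),(255,255,0))]:
    cv2.polylines(f,[proj(C,np.array(B)).astype(np.int32)],True,col,1)
cv2.imwrite("pics/w1o.png",f)
E
```

```text
time: 3.18
tool_pos: [0.5249, -0.223, 0.2483]
tool_rot: [-0.0, 0.946, 0.323, 0.0]
contact_force: [-0.1, 0.1, 0.6]
gripper_width: 1.0
[ 0.52488635 -0.22296378  0.24834929] [-5.32232881e-01 -7.71584494e-02  1.74155085e+00  1.35977175e-04
  1.47716896e+00  3.80881227e-01]
red_key_handle 0.91 [388.7, 307.8] [[ 0.50774842 -0.3631337   0.107     ]]
red_key_handle 0.76 [277.6, 203.6] [[ 0.5236051  -0.22521703  0.107     ]]
stage_red_slot 0.94 [275.8, 187.0] [[ 0.5279477  -0.21985113  0.075     ]]
red 877.0 ((528.9107055664062, -222.0176239013672), (45.81635284423828, 13.037513732910156), 37.291961669921875) 37.29196
yel 19479.5 ((524.5772705078125, -220.05545043945312), (110.05463409423828, 150.0932159423828), 78.81241607666016) -11.187583
yel 5653.5 ((523.9214477539062, -226.98599243164062), (60.088199615478516, 102.08699035644531), 79.13609313964844) -10.863905
```

View pics/w1o.png

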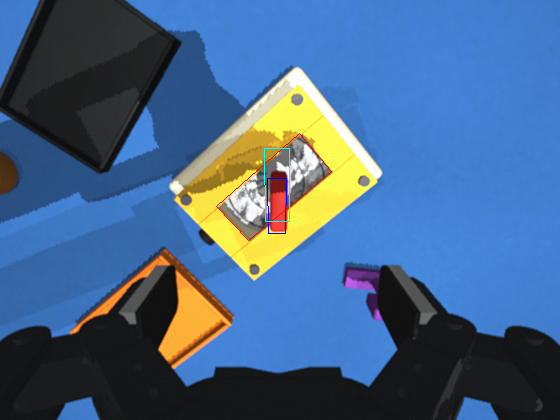

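```bash
python3 -m crank '[{"angular":[0,0,0],"delta_pos":[0,0,0.7],"gripper":1},{"angular":[0,0,0],"delta_pos":[0,0,0.9],"gripper":1},{"angular":[0,0,0],"delta_pos":[0,0,0.9],"gripper":1},{"angular":[0,0,0],"delta_pos":[0,0,0.9],"gripper":1},{"angular":[0,0,0],"delta_pos":[0,0,0.8],"gripper":1},{"angular":[0,0,0],"delta_pos":[0,0,0.55],"gripper":1},{"angular":[0,0,0],"delta_pos":[0,0,0],"gripper":1}]'
python3 - <<'E'
from h import *
f=grab_frame("wrist"); cv2.imwrite("pics/w2.png",f[:,:,::-1])
E
```

```text
time: 4.2
tool_pos: [0.5236, -0.2228, 0.1034]
tool_rot: [-0.002, 0.946, 0.323, -0.001]
contact_force: [0.5, -0.1, -0.0]
gripper_width: 1.001
```

View pics/w2.png

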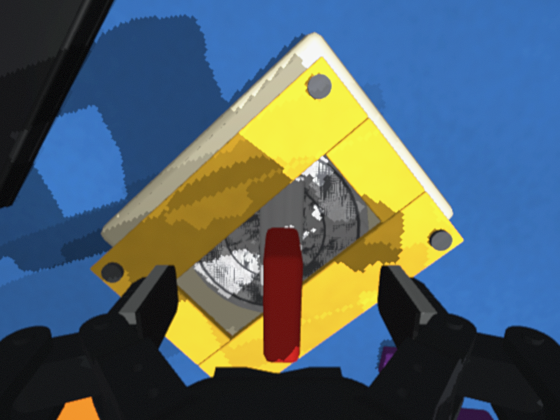

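The red paddle stands centred between the open jaws (column ~282, jaw middle ~277) and is parallel to the pads. I'll close now.

```bash
python3 -m crank '[{"angular":[0,0,0],"delta_pos":[0,0,0],"gripper":0},{"angular":[0,0,0],"delta_pos":[0,0,0],"gripper":0},{"angular":[0,0,0],"delta_pos":[0,0,0],"gripper":0},{"angular":[0,0,0],"delta_pos":[0,0,0],"gripper":0},{"angular":[0,0,0],"delta_pos":[0,0,0],"gripper":0},{"angular":[0,0,0],"delta_pos":[0,0,0],"gripper":0},{"angular":[0,0,0],"delta_pos":[0,0,0],"gripper":0},{"angular":[0,0,0],"delta_pos":[0,0,0],"gripper":0}]'
```

```text
time: 5.25
tool_pos: [0.5253, -0.2237, 0.1063]
tool_rot: [0.0, 0.946, 0.323, 0.0]
contact_force: [0.4, 1.0, 4.0]
gripper_width: 0.157
```

```bash
python3 -m crank '[{"angular":[0,0,0],"delta_pos":[0,0,-0.2],"gripper":0},{"angular":[0,0,0.98],"delta_pos":[0,0,0],"gripper":0},{"angular":[0,0,0.98],"delta_pos":[0,0,0],"gripper":0},{"angular":[0,0,0.98],"delta_pos":[0,0,0],"gripper":0},{"angular":[0,0,0.98],"delta_pos":[0,0,0],"gripper":0},{"angular":[0,0,0.98],"delta_pos":[0,0,0],"gripper":0},{"angular":[0,0,0.98],"delta_pos":[0,0,0],"gripper":0},{"angular":[0,0,0.98],"delta_pos":[0,0,0],"gripper":0},{"angular":[0,0,0.98],"delta_pos":[0,0,0],"gripper":0},{"angular":[0,0,0.98],"delta_pos":[0,0,0],"gripper":0},{"angular":[0,0,0.96],"delta_pos":[0,0,0],"gripper":0},{"angular":[0,0,0],"delta_pos":[0,0,0],"gripper":0}]'
python3 - <<'E'
from h import *
s=state();f=grab_frame("wrist")[:,:,::-1].copy();cv2.imwrite("pics/w3.png",f)
t=grab_frame("top")[:,:,::-1].copy()
g=cv2.resize(t[130:245,285:395],None,fx=4,fy=4,interpolation=cv2.INTER_CUBIC)
cv2.imwrite("pics/t3.png",g)
q=s["tool_rot"];print(s["tool_pos"],2*np.degrees(np.arctan2(q[2],q[1])),s["contact_force"],s["ft_torque"],s["gripper_width"])
E
```

```text
time: 6.75
tool_pos: [0.5242, -0.2231, 0.1109]
tool_rot: [-0.0, 0.995, -0.097, -0.001]
contact_force: [-0.6, -0.3, -1.8]
gripper_width: 0.154
[ 0.52422095 -0.22306803  0.11090391] -11.117961288506296 [-0.5749996  -0.28232941 -1.78858836] [0.0163967  0.0008646  0.02624513] 0.15369076272083793
```

View pics/w3.png

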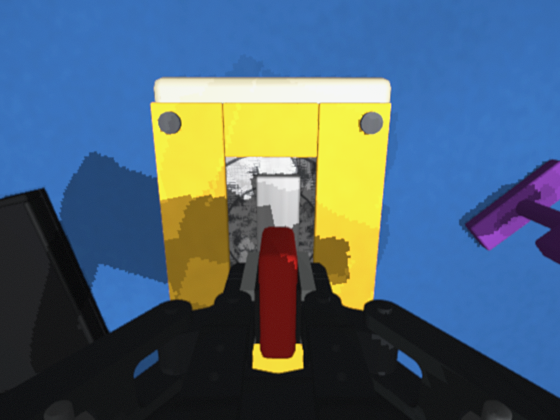

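View pics/t3.png

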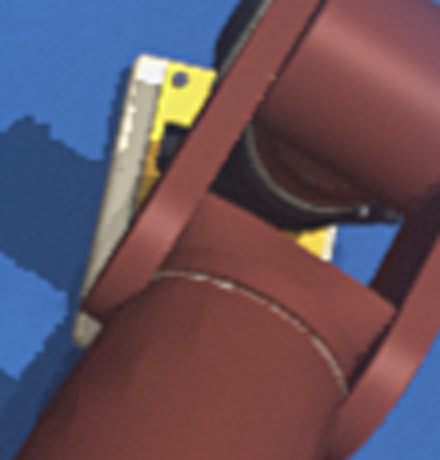

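```bash
python3 - <<'E'
from h import *
s=state();C=cam("wrist",s)
q=s["tool_rot"];R=Ro.from_quat([q[1],q[2],q[3],q[0]]).as_matrix()
for n,p,z in [("slot far L",(227,157),.075),("slot far R",(315,157),.075),("bar tip L",(257,176),.058),("bar tip R",(299,176),.058)]:
    print(n,(plane(C,p,z)[0]-s["tool_pos"])@R*1000)
E
```

```text
slot far L [ 50.17966714 -23.40368494  36.17309796]
slot far R [50.15313992 18.47213277 36.15629936]
bar tip L [ 37.78862394 -10.32718795  53.1826345 ]
bar tip R [37.77507217 12.10690055 53.17363421]
```

The bar (columns 257–299) lies parallel inside the slot (227–315), about 3.4 mm right of centre. I'll centre it, then lift.

```bash
python3 -m crank '[{"angular":[0,0,0],"delta_pos":[-0.05,-0.11,0],"gripper":0},{"angular":[0,0,0],"delta_pos":[0,0,0],"gripper":0},{"angular":[0,0,0],"delta_pos":[0,0,-0.3],"gripper":0},{"angular":[0,0,0],"delta_pos":[0,0,-0.4],"gripper":0},{"angular":[0,0,0],"delta_pos":[0,0,-0.5],"gripper":0},{"angular":[0,0,0],"delta_pos":[0,0,-0.5],"gripper":0},{"angular":[0,0,0],"delta_pos":[0,0,-0.6],"gripper":0},{"angular":[0,0,0],"delta_pos":[0,0,-0.7],"gripper":0},{"angular":[0,0,0],"delta_pos":[0,0,-0.7],"gripper":0},{"angular":[0,0,0],"delta_pos":[0,0,0],"gripper":0}]'
python3 - <<'E'
from h import *
s=state();f=grab_frame("wrist")[:,:,::-1].copy();cv2.imwrite("pics/w4.png",f)
f=grab_frame("scene")[:,:,::-1].copy();cv2.imwrite("pics/s4.png",f)
print(s)
E
```

```text
time: 8.1
tool_pos: [0.5254, -0.2207, 0.2261]
tool_rot: [0.001, 0.995, -0.097, 0.002]
contact_force: [1.1, -0.0, -2.0]
gripper_width: 0.156
{'time': 8.1, 'joint_pos': array([-5.28275214e-01, -6.68138197e-02,  1.76915846e+00, -1.91758432e-05,
        1.43392664e+00,  1.23751372e+00]), 'joint_vel': array([ 0.0010097 ,  0.02134933,  0.04416533, -0.00146525, -0.01203452,
        0.00072429]), 'joint_efforts': array([ 4.17596893e-02, -3.49033821e+01, -3.77296150e+01,  2.54548773e-03,
        9.64167877e-02, -4.05274704e-05]), 'tool_pos': array([ 0.52538085, -0.22070765,  0.22607906]), 'tool_rot': array([ 0.00111968,  0.9952476 , -0.0973403 ,  0.00241364]), 'contact_force': array([ 1.11790831, -0.03788077, -1.99589221]), 'ft_torque': array([-0.01613318,  0.02012823, -0.00239327]), 'gripper_width': 0.15647439379026795}
```

View pics/w4.png

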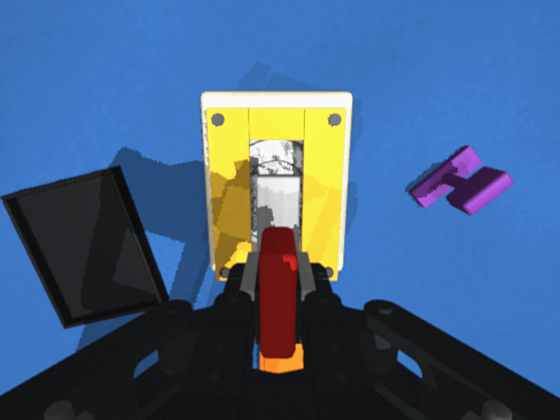

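View pics/s4.png

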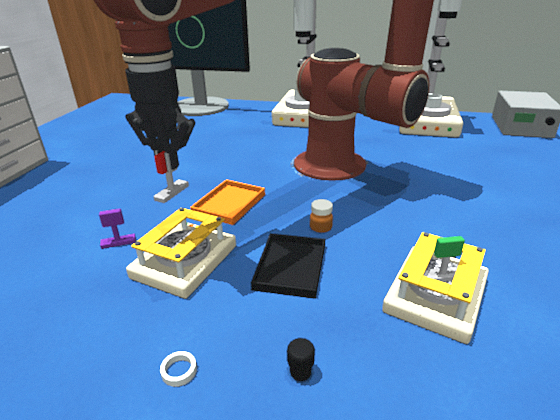

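The key is clear of the stage and hanging upright in the jaws. The green key is untouched. Next is the tray.

```bash
python3 -m crank '[{"angular":[0,0,0],"delta_pos":[-0.2,-0.48,0],"gripper":0},{"angular":[0,0,0],"delta_pos":[-0.3,-0.9,0],"gripper":0},{"angular":[0,0,0],"delta_pos":[-0.35,-0.9,0],"gripper":0},{"angular":[0,0,0],"delta_pos":[-0.35,-0.9,0],"gripper":0},{"angular":[0,0,0],"delta_pos":[-0.35,-0.9,0],"gripper":0},{"angular":[0,0,0],"delta_pos":[-0.35,-0.9,0],"gripper":0},{"angular":[0,0,0],"delta_pos":[-0.3,-0.9,0],"gripper":0},{"angular":[0,0,-0.9],"delta_pos":[-0.3,-0.9,0],"gripper":0},{"angular":[0,0,-0.9],"delta_pos":[0,0,0],"gripper":0},{"angular":[0,0,-0.9],"delta_pos":[0,0,0],"gripper":0},{"angular":[0,0,0],"delta_pos":[0,0,0],"gripper":0},{"angular":[0,0,0],"delta_pos":[0,0,0],"gripper":0}]'
python3 - <<'E'
from h import *
s=state();f=grab_frame("wrist")[:,:,::-1].copy();C=cam("wrist",s)
def box(x,y,z,a,l,w):
    a=np.radians(a);u=np.array([np.cos(a),np.sin(a),0]);v=np.array([-u[1],u[0],0]);o=np.array([x,y,z])
    return np.array([o+s*u*l/2+t*v*w/2 for s,t in((1,1),(1,-1),(-1,-1),(-1,1))])
cv2.polylines(f,[proj(C,box(.491,-.007,.02,2.3,.16,.12)).astype(np.int32)],True,(0,0,255),1)
cv2.polylines(f,[proj(C,box(.491,-.007,.005,2.3,.15,.11)).astype(np.int32)],True,(0,255,0),1)
q=s["tool_rot"];print(s["tool_pos"],2*np.degrees(np.arctan2(q[2],q[1])),q,s["contact_force"],s["gripper_width"])
cv2.imwrite("pics/w5.png",f)
E
```

```text
time: 9.7
tool_pos: [0.4895, -0.0055, 0.2222]
tool_rot: [-0.0, 1.0, 0.02, -0.001]
contact_force: [0.0, 0.5, -1.6]
gripper_width: 0.152
[ 0.4894598  -0.00553307  0.22219323] 2.2745352054035672 [-1.59681116e-04  9.99802865e-01  1.98477578e-02 -5.21560423e-04] [ 0.04940723  0.45497412 -1.61300057] 0.15198555104903944
```

View pics/w5.png

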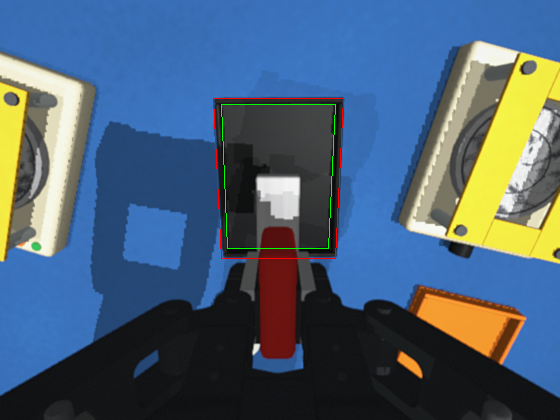

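The tray outline fits the picture, and the key is over the middle of the tray. I'll descend.

```bash
python3 -m crank '[{"angular":[0,0,0],"delta_pos":[0,0,0.6],"gripper":0},{"angular":[0,0,0],"delta_pos":[0,0,0.9],"gripper":0},{"angular":[0,0,0],"delta_pos":[0,0,0.9],"gripper":0},{"angular":[0,0,0],"delta_pos":[0,0,0.9],"gripper":0},{"angular":[0,0,0],"delta_pos":[0,0,0.8],"gripper":0},{"angular":[0,0,0],"delta_pos":[0,0,0.5],"gripper":0},{"angular":[0,0,0],"delta_pos":[0,0,0.3],"gripper":0},{"angular":[0,0,0],"delta_pos":[0,0,0],"gripper":0},{"angular":[0,0,0],"delta_pos":[0,0,0],"gripper":0}]'
python3 -m crank '[{"angular":[0,0,0],"delta_pos":[0,0,0.1],"gripper":0},{"angular":[0,0,0],"delta_pos":[0,0,0],"gripper":0},{"angular":[0,0,0],"delta_pos":[0,0,0],"gripper":0}]'
```

```text
time: 10.88
tool_pos: [0.4907, -0.006, 0.0768]
tool_rot: [0.0, 1.0, 0.02, 0.001]
contact_force: [0.1, 0.5, -2.5]
gripper_width: 0.156
time: 11.25
tool_pos: [0.49, -0.0059, 0.073]
tool_rot: [0.0, 1.0, 0.02, 0.0]
contact_force: [0.6, 0.7, -1.3]
gripper_width: 0.158
```

```bash
python3 -m crank '[{"angular":[0,0,0],"delta_pos":[0,0,0.08],"gripper":0},{"angular":[0,0,0],"delta_pos":[0,0,0],"gripper":0},{"angular":[0,0,0],"delta_pos":[0,0,0],"gripper":0}]'
python3 -m crank '[{"angular":[0,0,0],"delta_pos":[0,0,0.04],"gripper":0},{"angular":[0,0,0],"delta_pos":[0,0,0],"gripper":0},{"angular":[0,0,0],"delta_pos":[0,0,0],"gripper":0}]'
```

```text
time: 11.62
tool_pos: [0.4899, -0.0059, 0.0703]
tool_rot: [-0.0, 1.0, 0.02, -0.0]
contact_force: [0.5, 0.3, -1.6]
gripper_width: 0.153
time: 12.0
tool_pos: [0.4901, -0.0059, 0.0693]
tool_rot: [0.0, 1.0, 0.02, 0.0]
contact_force: [0.7, -0.4, -1.0]
gripper_width: 0.157
```

```bash
python3 -m crank '[{"angular":[0,0,0],"delta_pos":[0,0,0.03],"gripper":0},{"angular":[0,0,0],"delta_pos":[0,0,0],"gripper":0},{"angular":[0,0,0],"delta_pos":[0,0,0],"gripper":0}]'
python3 -c "
from plant import *
import cv2
f=grab_frame('scene');cv2.imwrite('pics/s6.png',cv2.resize(f[180:310,220:360,::-1],None,fx=4,fy=4))
print(state()['contact_force'])"
```

```text
time: 12.38
tool_pos: [0.4902, -0.0059, 0.0693]
tool_rot: [0.0, 1.0, 0.02, -0.0]
contact_force: [-3.1, -0.0, 4.4]
gripper_width: 0.157
[-3.58930699  0.68907057  4.86714018]
```

View pics/s6.png

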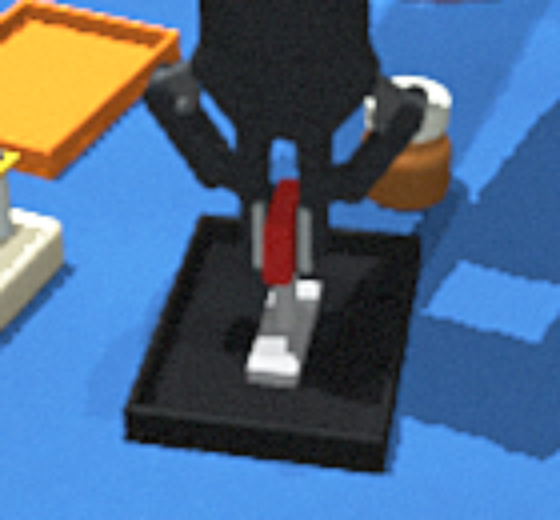

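The force rose to +4.4 N upwards, so the bar is standing on the tray floor. I'll release and draw straight up.

```bash
python3 -m crank '[{"angular":[0,0,0],"delta_pos":[0,0,0],"gripper":0.6},{"angular":[0,0,0],"delta_pos":[0,0,0],"gripper":0.6},{"angular":[0,0,0],"delta_pos":[0,0,0],"gripper":0.6},{"angular":[0,0,0],"delta_pos":[0,0,0],"gripper":0.6},{"angular":[0,0,0],"delta_pos":[0,0,-0.4],"gripper":0.6},{"angular":[0,0,0],"delta_pos":[0,0,-0.7],"gripper":0.6},{"angular":[0,0,0],"delta_pos":[0,0,-0.9],"gripper":0.6},{"angular":[0,0,0],"delta_pos":[0,0,-0.9],"gripper":0.6},{"angular":[0,0,0],"delta_pos":[0,0,-0.9],"gripper":0.6},{"angular":[0,0,0],"delta_pos":[0,0,-0.9],"gripper":0.6},{"angular":[0,0,0],"delta_pos":[0,0,0],"gripper":0.6},{"angular":[0,0,0],"delta_pos":[0,0,0],"gripper":0.6}]'
python3 -c "
from plant import *
import cv2
f=grab_frame('scene');cv2.imwrite('pics/s7.png',f[:,:,::-1])
f=grab_frame('wrist');cv2.imwrite('pics/w7.png',f[:,:,::-1])"
```

```text
time: 13.92
tool_pos: [0.4895, -0.0058, 0.2086]
tool_rot: [-0.0, 1.0, 0.02, -0.0]
contact_force: [0.2, -0.3, -0.3]
gripper_width: 0.6
```

View pics/s7.png

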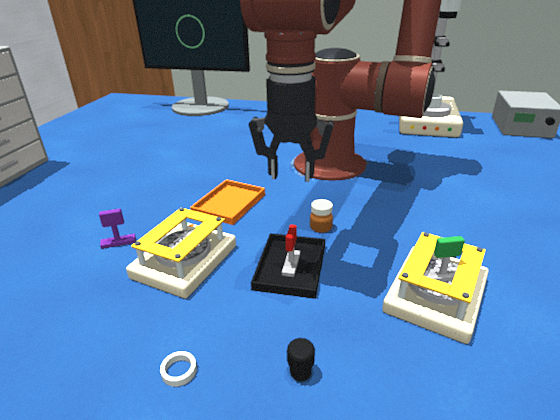

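View pics/w7.png

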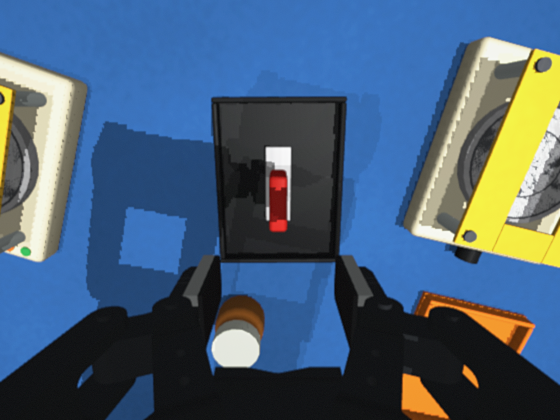

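The red key stands upright in the black tray at about (290, 252) in the scene picture. The gripper is clear of it and the green key is unmoved.

```bash
python3 -c "
from plant import *
print(job_done())"
```

```text
the job is handed in; nothing more can be done
None
```

The red key is standing upright on its crossbar in the middle of the black tray, and I handed the job in at about 14 s of the 45 s allowed.

- **Removal:** I gripped the red paddle, raised the key about 6 mm and turned it 49° so the crossbar lined up with the slot. The bar sat about 3.4 mm off centre in the slot, so I centred it before drawing the key straight up.
- **Placing:** I lowered the key into the tray in small steps until the wrist force rose to about +4.4 N upward, showing the bar was on the floor. Then I let go and backed off straight up.
- **Last checks:** The scene and wrist pictures show the key upright in the tray with the gripper well clear and contact force near zero. The green key, purple look-alike and orange tray look unmoved. The highest force I read was about 6 N, at contact with the tray floor.
- **Disagreements:** The networks' first tray points from the two fixed cameras differed by about 24 mm in x. I used the tray's outline from the top picture instead, and it matched the wrist picture. In the wrist picture, the network also ranked the purple key above the red one; I ignored that.

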